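# File two jars into the transport carrier and pin it shut

### The arm

A 6-joint arm with a two-finger parallel gripper is mounted at the origin on a cart in front of the work surface, level with it; the furniture and walls round the work are solid. World frame = base frame: x ahead of the robot, y to its left, z up, the work surface at z = 0. Lengths are in mm, angles in rad, forces in N, time in s.
With the tool pointing down it reaches from about 325 to 775 mm from the base axis. Payload 5.5 kg.
Tool frame: the origin (TCP) lies at the very end of the fingers, on their centre line; the grasp point (between the pads) lies 19 mm behind it; z points along the fingers, y is the line along which they close (so a half turn about z gives the same grasp; the last joint's range is limited). The gripper opens to 88 mm and grips with 3 to 60 N. Pads are 20 mm wide; open, the fingers measure 115 mm over their backs; the gripper's body (75 mm by 178 mm) begins 61 mm behind the grasp point.
Start: joints at [1.245, 0.091, 1.231, -0, 1.82, -0.057], TCP at [159.349, 578.467, 222.631] pointing down, gripper open.
Joint ranges: [-2.87, 2.87], [-0.86, 2.18], [0.17, 2.46], [-1.51, 4.65], [0.06, 2.69], [-2.65, 2.65]. Speed limits (rad/s): [2.57, 2.57, 3.01, 3.14, 3.14, 3.14].

### API

Orientations are given as a unit quaternion [w, x, y, z].
In Python, from station import sensors, cams, env gives the robot as it stands.
- The arm moves only by the shell command python3 -m pendant 'ROWS' [FORCE]. ROWS is text: rows parted by semicolons, each of 7 numbers parted by spaces: the shift along the tool's x, y, z in units of 40 mm (1.0 is 40 mm), then the turn, a rotation vector about the tool's x, y, z in degrees, then the finger opening in mm, from 0 to 87.8. In form: tx ty tz wx wy wz fingers; .... A call has 1 to 10 rows; each row is the pose to reach, as a shift and turn from the pose commanded when the call began, along the tool's axes at that moment; what a row does not reach only later rows make up. A row lasts 1/10 s, in which the tool goes at most 50 mm and 8.59 degrees, less where a joint would pass 70% of its speed; a pose out of reach is approached as far as the arm can. A call with a gripper value outside its range is refused whole. The fingers move at their own pace and stop on an object; FORCE is the grip in N (left out, the last holds). Time passes only in rows, so rows that repeat a pose let the fingers close. It gives the time, the measured TCP pose, the force, the opening and the grip force at its end, in the units of the state.
- sensors.get_state(): the state, without advancing time (a new reading comes with each control period).
- cams.camera(name): name is "scene" or "top"; returns a dict with "frame" (420x560x3 uint8, red, green, blue), "fx", "fy", "cx", "cy" (pixels), "distortion" ([k1, k2, p1, p2, k3] as OpenCV has them; the pictures are not rectified), "R" (3x3) and "t" (3): a world point X has camera coordinates R X + t. Camera axes: x right, y down, z forward; pixel columns grow to the right and rows downward; lengths in mm; the calibration is good to about 2 mm. A picture is of the moment at which its call begins. There is no depth.
- env.hand_in(): hands the job in; it is judged then, once.
The state is a dict: "clock": time; "joint_positions": joint angles; "joint_vel": joint speeds; "effort": joint torques, N m; "ee_pos": TCP position; "ee_rot": TCP orientation; "contact_force": force on the tool from outside, world axes, zero at the start; "ft_torque": the same for the moment, N m; "width": finger opening in mm; "grip_force": force on a finger pad.
Only numpy, scipy, OpenCV 4.12 (cv2) and the standard library are available. Lean on these libraries where they do the work, as an engineer would, in place of code of your own. Each camera call takes 0.05 s, during which the arm holds its last target. There are 200 camera calls.

### The job

Push the two small black-capped jars, upright and sliding on the worktop, one after the other between the guide rails of the metal carrier until they stand in single file, the first against the end stop and the second against the first. Then fold the hinged cover down over them, take the lock pin from its stand and push it straight down through the hole in the cover's ear into the hole of the post below, until its collar sits on the ear and the cover is fully shut. The cover springs a little open by itself, so finish while still gripping the pin and pressing it firmly down, so that the cover stays pressed shut; leave the lidded cup, the tape roll and the staining jar where they are.

Things in the scene. Friction and masses are not known exactly. Their poses are not given: they have to be found in the camera images.
- carrier: aluminium carrier fixed to the worktop, lower half of a clamshell. Origin on the worktop on the channel's centre line, z up, +x along the channel from open mouth to end stop. Rails 28 mm high, 8 thick, inner faces at y = +/-25 mm, from x = -75 to 50 mm; from x = -73 to -113 they flare out to y = +/-50 mm. No floor.
- home (a point): point on the worktop on the channel's centre line under the first jar's centre when it stands home against the end stop (stop face at carrier x = 50 mm, this point at x = 30 mm); the second jar's centre is home 39.6 mm nearer the mouth. Axes as the carrier's
- post_hole (a point): centre of the mouth of the lock post's hole, 58 mm above the worktop, at carrier x = -40, y = +78 mm (+y: left when looking along +x); upright hole of 12 mm diameter, 40 deep, in a post of 28 x 26 mm, 58 high. Axes as the carrier's
- cover (a joint): angle of the cover, rad: 0 fully shut (level, underside 60 mm above the worktop), about 1.57 upright, at most 1.75. The hinge is stiff and sprung: the cover stays where it is left between about 0.1 and 1.75; let go below that it springs back to about 0.1 and creeps on by less than 0.01 a second. Shutting it takes up to 0.75 N m (7 to 8 N at its free end)
- cover_hinge (a point): middle of the hinge line (its y axis), 60 mm above the worktop, carrier x = 58 mm; turns with the cover, axes as the carrier's when shut. The cover is a windowed plate 66 mm wide and 8 thick (its underside in the plane of the hinge line), reaching from 7 to 113 mm from the hinge line along its -x, towards the mouth when shut, upwards when open
- cover_hole (a point): centre of the hole in the cover's ear, on the ear's upper face: 15 mm diameter, through 8 mm, 98 mm from the hinge line, 78 mm to the side (cover y = +78 mm); the ear is 30 x 30 mm. Straight above the post's hole when shut; about 1 mm nearer the hinge and 10 mm higher when the cover is sprung open to 0.1
- pin: loose steel lock pin, 60 g, upright in its stand. Origin at the tip of its shank, z up along the pin: shank 10 mm diameter and 40 long, the last 8 mm tapered to 5 mm; collar of 24 mm diameter from z = 40 to 44 mm; round grip of 16 mm diameter from z = 44 to 72 mm. Pushed home, its tip is 30 mm below the mouth of the post's hole
- pin_stand: grey plastic block fixed to the worktop, 50 x 50 mm, 50 high, on a foot 56 x 56 x 4 mm; a 12.5 mm hole, 44 deep, in the middle of its top holds the pin, whose collar rests on the block. Origin: centre of the underside
- jar_a: one of two identical loose jars: a squat round screw-cap jar with a black cap, 39 mm across at the cap and 56 high, 60 g (more or less), standing upright on the worktop outside the mouth of the carrier. Origin: centre of the underside, z up
- jar_b: one of two identical loose jars: a squat round screw-cap jar with a black cap, 39 mm across at the cap and 56 high, 60 g (more or less), standing upright on the worktop outside the mouth of the carrier. Origin: centre of the underside, z up
- cup: bystander: specimen cup with a screw lid, 64 mm across and 72 high; origin: centre of the underside
- tape: bystander: roll of tape lying flat, 62 mm across, 19 high; origin: centre of the underside
- staining_jar: bystander: glass staining jar with lid, 48 x 56 mm, 106 high; origin: centre of the underside

How it is judged (in metres and radians):
On the way, in this order (a step that is already met when the one before it is completed fails the run):
1. both jars stand in single file, home between the rails (x of jar_a in the frame of carrier between -0.018 and 0.036 m and y of jar_a in the frame of carrier between -0.012 and 0.012 m and angle between each of jar_a, jar_b's own z axis and vertical below 0.12 rad and height (world z) of each of jar_a, jar_b below 0.01 m and x of jar_b in the frame of carrier between -0.018 and 0.036 m and y of jar_b in the frame of carrier between -0.012 and 0.012 m), for 0.2 s.
2. the cover is folded down over the jars (value of joint cover below 0.2 rad), for 0.2 s.
3. the pin has entered the post's hole through the ear (z of pin in the frame of post_hole below -0.008 m and horizontal distance between pin and post_hole below 0.005 m), for 0.1 s.
At the end, for the whole second after the job is handed in: Jars upright on the worktop in single file, within 9 mm of home and 12 mm of the centre line; cover below 0.035 rad; pin upright, tip over 26 mm deep in the post; fingers on the pin (over 3 N), its collar pressing the cover (over 1.5 N); bystanders moved under 30 mm (all of step 1 and value of joint cover below 0.035 rad and z of pin in the frame of post_hole below -0.026 m and horizontal distance between pin and post_hole below 0.005 m and angle between pin's own z axis and vertical below 0.12 rad and contact force between pin and cover above 1.5 N and contact force between the fingers and pin above 3 N and distance of each of cup, tape, staining_jar from where it was at the start of the episode below 0.03 m); the arm keeps its last pose, push and grip.
It fails at once if a jar is lifted or knocked over (height (world z) of any of jar_a, jar_b above 0.02 m or angle between any of jar_a, jar_b's own z axis and vertical above 0.6 rad).
It fails at once if a bystander is pushed away (distance of any of cup, tape, staining_jar from where it was at the start of the episode above 0.03 m).
It also fails if it takes over 72 s, if anything falls off the work surface, if the arm or the gripper's body presses on something with over 40 N, if the wrist force passes 120 N, or if a joint passes its speed limit or range.

## Working session

There is one attempt and no reset: what is moved stays moved. The work goes in short steps, Python scripts to look and compute and a shell command to move; the robot and the scene stay as the last step left them, time stands still between calls to the robot, and variables do not carry over. Pictures are saved under pics/ and viewed, at most 10 in all, crops included, and the job is handed in when it is done.

```bash
ls; mkdir -p pics
python3 - <<'E'
from station import sensors,cams
import cv2
s=sensors.get_state(); print({k:(v if not hasattr(v,'round') else v) for k,v in s.items()})
for n in("scene","top"):
    c=cams.camera(n); cv2.imwrite(f"pics/{n}0.png",c["frame"][:,:,::-1]); 
    print(n,[c[k] for k in("fx","fy","cx","cy","distortion","R","t")])
E
```

```text
pics
{'clock': 0.0, 'joint_positions': array([ 1.24528759e+00,  9.18972022e-02,  1.23188653e+00, -2.79337260e-05,
        1.81981764e+00, -5.66851737e-02]), 'joint_vel': array([-1.84726236e-03,  8.55762366e-05, -2.61183213e-04, -2.71385043e-04,
        5.75443552e-04,  7.27689502e-04]), 'effort': array([ 3.62596329e-04, -4.46454298e+01, -4.06442463e+01,  6.98776986e-02,
        2.93266797e-02, -1.58516523e-04]), 'ee_pos': array([159.26331624, 578.16116116, 221.48357857]), 'ee_rot': array([-1.77470404e-04,  1.34010752e-01,  9.90979369e-01, -9.88645194e-04]), 'contact_force': array([ 0.60531046, -0.35152806,  0.55236212]), 'ft_torque': array([ 0.00380553, -0.00152948,  0.00530132]), 'grip_force': 0.0, 'width': 87.65541161967703}
scene [506.953290712224, 506.953290712224, 266.34334296084785, 197.079300979111, array([-0.1199042,  0.       ,  0.       ,  0.       ,  0.       ]), array([[-0.79154149, -0.61110656,  0.00329306],
       [-0.36827055,  0.47269176, -0.80058685],
       [ 0.48768727, -0.63491044, -0.59920769]]), array([ 530.40535006,  173.68407952, 1143.74761898])]
top [498.0502037640675, 498.0502037640675, 285.04723230710687, 210.28092595627274, array([0.05289045, 0.        , 0.        , 0.        , 0.        ]), array([[ 0.0165453 , -0.99985053,  0.00501622],
       [-0.98590118, -0.01714954, -0.16644744],
       [ 0.16650859, -0.00219157, -0.98603757]]), array([ 202.97290394,  542.08142758, 1163.55446128])]
```

View pics/scene0.png

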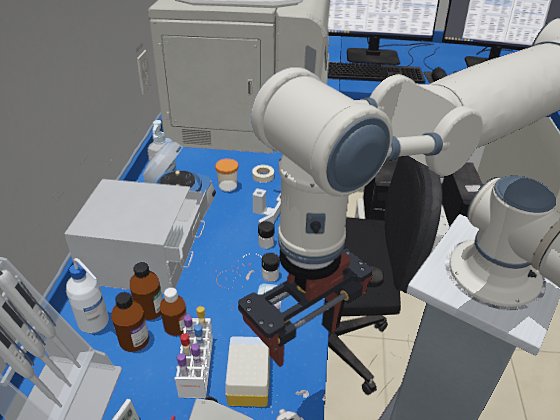

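View pics/top0.png

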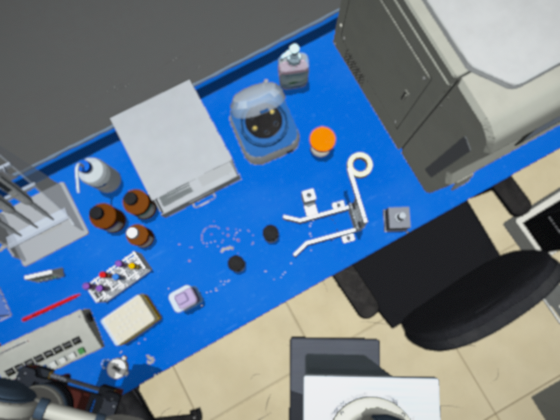

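The scene view is partly blocked by the arm. The top view shows the jars at about (270,233) and (236,264), the carrier with its mouth to the left around (330,220), the post at (309,205), the upright cover near (357,210), the pin stand at (398,218), the tape at (360,165), the cup at (322,140) and the staining jar at (183,298).

Run:
```python
import cv2
a=cv2.imread("pics/top0.png")[140:290,220:420]; cv2.imwrite("pics/topc.png",cv2.resize(a,None,fx=4,fy=4,interpolation=cv2.INTER_CUBIC))
a=cv2.imread("pics/scene0.png")[150:300,190:340]; cv2.imwrite("pics/scenec.png",cv2.resize(a,None,fx=4,fy=4,interpolation=cv2.INTER_CUBIC))
```

```text
(no output)
```

View pics/topc.png

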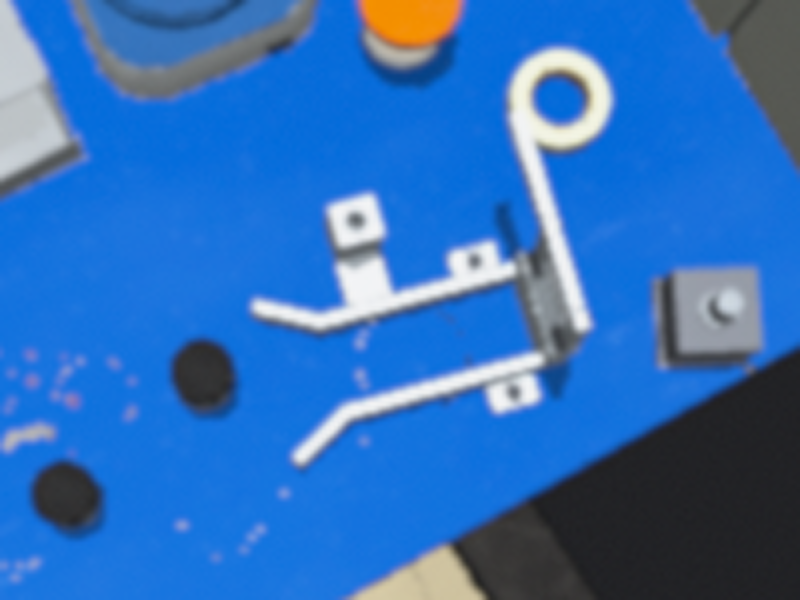

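View pics/scenec.png

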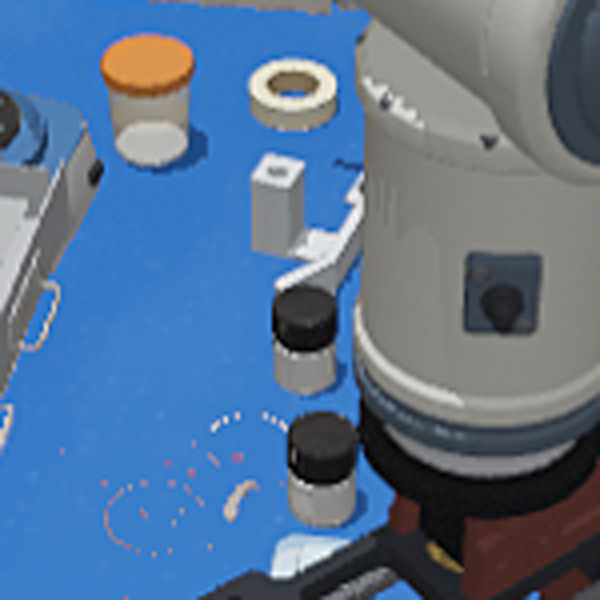

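```bash
cat > h.py <<'E'
import numpy as np,cv2
from station import sensors,cams
from scipy.optimize import least_squares
def K(c): return np.array([[c["fx"],0,c["cx"]],[0,c["fy"],c["cy"]],[0,0,1.]])
def ray(c,p):
    q=cv2.undistortPoints(np.array([[p]],float),K(c),c["distortion"])[0,0]
    R=c["R"]; return -R.T@c["t"], R.T@np.array([q[0],q[1],1])
def onz(c,p,z):
    o,d=ray(c,p); return o+d*(z-o[2])/d[2]
def tri(c1,p1,c2,p2):
    A=[];b=[]
    for c,p in((c1,p1),(c2,p2)):
        o,d=ray(c,p); d/=np.linalg.norm(d); P=np.eye(3)-np.outer(d,d); A.append(P); b.append(P@o)
    return np.linalg.lstsq(np.vstack(A),np.hstack(b),rcond=None)[0]
def proj(c,X): return cv2.projectPoints(np.atleast_2d(np.array(X,float)),cv2.Rodrigues(c["R"])[0],c["t"],K(c),c["distortion"])[0][:,0]
def toolrot():
    from scipy.spatial.transform import Rotation as Ro
    w,x,y,z=sensors.get_state()["ee_rot"]; return Ro.from_quat([x,y,z,w]).as_matrix()
def shift(target):
    s=sensors.get_state(); return toolrot().T@(np.array(target)-s["ee_pos"])/40
E
python3 - <<'E'
from h import *
np.set_printoptions(precision=1,suppress=True)
T=cams.camera("top");S=cams.camera("scene")
t=lambda u,v:(220+(u+.5)/4-.5,140+(v+.5)/4-.5)
s=lambda u,v:(190+(u+.5)/4-.5,150+(v+.5)/4-.5)
print("post",tri(T,t(357,219),S,s(278,171)),onz(T,t(357,219),58))
for n,a,b in(("j1",(203,371),(305,303)),("j2",(67,493),(322,430))): print(n,tri(T,t(*a),S,s(*b)),onz(T,t(*a),56))
print("pin",onz(T,t(728,303),82),"stand",onz(T,t(716,311),50))
print("cup",onz(T,t(411,0),72),"tape",onz(T,t(561,100),19))
print("stj",onz(T,(182,297),106))
pts=[((-40,78,58),(357,219)),((-74,29,28),(320,324)),((-74,-29,28),(350,410)),((-113,54,28),(254,305)),((-113,-54,28),(299,460))]
def car(p): 
    c,s_=np.cos(p[2]),np.sin(p[2]); return lambda X:[p[0]+c*X[0]-s_*X[1],p[1]+s_*X[0]+c*X[1],X[2]]
def f(p): return np.hstack([proj(T,car(p)(X))[0]-t(*q) for X,q in pts])
p0=onz(T,t(430,340),0)
r=least_squares(f,[p0[0],p0[1],-1.3]); print(r.x[:2],"%.4f"%r.x[2]); print(f(r.x).reshape(-1,2))
C=car(r.x)
for X in [(30,0,0),(-40,78,58),(58,-33,173),(58,93,173),(58,0,60)]: print(X,np.array(C(X)),(proj(T,C(X))[0]-[220,140])*4)
E
```

```text
post [575.2 154.9  58.9] [576.3 155.3  58. ]
j1 [482.2 246.1  57.6] [482.6 246.3  56. ]
j2 [409.  324.8  57.1] [408.9 324.8  56. ]
pin [524.9 -61.1  82. ] stand [525.1 -61.4  50. ]
cup [709.4 124.5  72. ] tape [662.7  25.8  19. ]
stj [328.5 438.4 106. ]
[512.7  94.8] -1.2737
[[-0.2  0.3]
 [ 0.8 -1. ]
 [ 0.   0.2]
 [-0.8 -1.6]
 [ 0.2  2. ]]
(30, 0, 0) [521.5  66.1   0. ] [492.2 323.9]
(-40, 78, 58) [575.6 155.9  58. ] [354.6 218.6]
(58, -33, 173) [498.1  29.7 173. ] [598.5 321.3]
(58, 93, 173) [618.6  66.6 173. ] [528.8 103.2]
(58, 0, 60) [529.7  39.3  60. ] [549.  296.5]
```

```bash
r="-"; python3 -m pendant '-9.99 -5.85 0 0 0 57.9 87; -9.99 -5.85 0 0 0 57.9 87; -9.99 -5.85 0 0 0 57.9 87; -9.99 -5.85 0 0 0 57.9 87; -9.99 -5.85 0 0 0 57.9 87; -9.99 -5.85 0 0 0 57.9 87; -9.99 -5.85 0 0 0 57.9 87; -9.99 -5.85 0 0 0 57.9 87; -9.99 -5.85 0 0 0 57.9 87; -9.99 -5.85 0 0 0 57.9 87' 5
python3 - <<'E'
from h import *
np.set_printoptions(precision=3,suppress=True)
print(shift([482.3,246.2,33]),toolrot())
E
```

```text
clock: 1.2
ee_pos: [484.9, 243.0, 222.0]
ee_rot: [0.0, 0.599, 0.801, -0.001]
contact_force: [-0.7, 0.3, 0.5]
width: 87.1
grip_force: 0.0
[ 0.103 -0.037  4.724] [[-0.283  0.959 -0.   ]
 [ 0.959  0.283 -0.002]
 [-0.002 -0.001 -1.   ]]
```

```bash
python3 -m pendant '0 0 1 0 0 0 87; 0 0 2 0 0 0 87; 0 0 2.5 0 0 0 87; 0 0 2.5 0 0 0 87; 0 0 2.5 0 0 0 87' 5
python3 - <<'E'
from h import *
np.set_printoptions(precision=3,suppress=True)
print(shift([482.3,246.2,33]),toolrot()[:,1])
E
```

```text
clock: 1.7
ee_pos: [482.2, 247.2, 123.2]
ee_rot: [-0.0, 0.597, 0.802, 0.0]
contact_force: [0.0, -0.3, 1.0]
width: 87.1
grip_force: 0.0
[-0.024 -0.005  2.256] [ 0.958  0.288 -0.   ]
```

```bash
python3 -m pendant '0 0 1 0 0 0 87; 0 0 1.9 0 0 0 87; 0 0 2.22 0 0 0 87; 0 0 2.22 0 0 0 60; 0 0 2.22 0 0 0 30; 0 0 2.22 0 0 0 30; 0 0 2.22 0 0 0 30; 0 0 2.22 0 0 0 30; 0 0 2.22 0 0 0 30' 5
python3 - <<'E'
from h import *
np.set_printoptions(precision=3,suppress=True)
T=cams.camera("top"); cv2.imwrite("pics/g1.png",T["frame"][:,:,::-1])
yaw=-1.2737;c,s=np.cos(yaw),np.sin(yaw)
for X in(-115,0): print(shift([512.7+c*X,94.8+s*X,34]))
E
```

```text
clock: 2.6
ee_pos: [482.7, 246.9, 34.5]
ee_rot: [0.0, 0.597, 0.802, 0.0]
contact_force: [0.7, 0.7, 0.1]
width: 42.3
grip_force: 0.0
[-0.981 -0.389  0.006]
[-3.856 -0.372  0.006]
```

```bash
python3 -m pendant '0 0 0 0 0 0 30; 0 0 0 0 0 0 30; 0 0 0 0 0 0 30; -.15 -.06 0 0 0 0 30; -.4 -.16 0 0 0 0 30; -.65 -.26 0 0 0 0 30; -.85 -.34 0 0 0 0 30; -.98 -.38 0 0 0 0 30; -1.1 -.38 0 0 0 0 30; -1.1 -.38 0 0 0 0 30'
python3 - <<'E'
from h import *
np.set_printoptions(precision=3,suppress=True)
yaw=-1.2737;c,s=np.cos(yaw),np.sin(yaw)
T=cams.camera("top"); cv2.imwrite("pics/g2.png",cv2.resize(T["frame"][140:290,220:420,::-1],None,fx=4,fy=4,interpolation=cv2.INTER_CUBIC))
for X in(-115,0): print(shift([512.7+c*X,94.8+s*X,34]))
E
```

```text
clock: 3.65
ee_pos: [480.7, 199.5, 34.0]
ee_rot: [0.0, 0.597, 0.802, -0.0]
contact_force: [-0.6, 1.0, 4.6]
width: 39.1
grip_force: 5.0
[ 0.133 -0.001 -0.003]
[-2.742  0.017 -0.001]
```

View pics/g2.png

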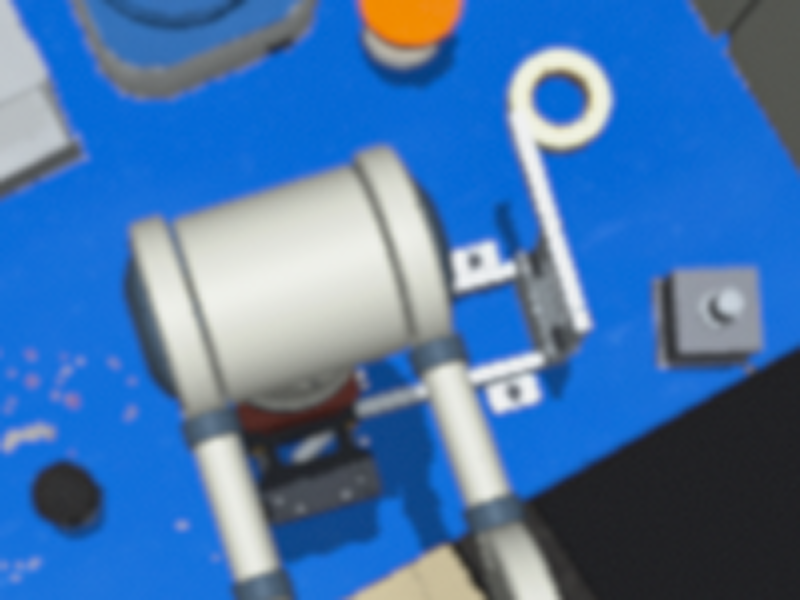

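The jar is held (39.1 mm), lies on the centre line at the mouth, and the second jar is still at crop (67,495). Next I slide it in.

```bash
python3 -m pendant '-.2 0 0 0 0 0 30; -.45 0 0 0 0 0 30; -.75 0 0 0 0 0 30; -1.05 0 0 0 0 0 30; -1.35 0.0 0 0 0 0 30; -1.65 0.01 0 0 0 0 30; -1.95 .01 0 0 0 0 30; -2.25 .01 0 0 0 0 30; -2.5 .01 0 0 0 0 30; -2.5 .01 0 0 0 0 30'
python3 -m pendant '0 0 0 0 0 0 50; 0 0 0 0 0 0 56; 0 0 0 0 0 0 80; 0 0 -1 0 0 0 87; 0 0 -2 0 0 0 87; 0 0 -3 0 0 0 87; 5 1 -3 0 0 0 87; 6.1 .8 -3 0 0 0 87; 6.1 .8 -3 0 0 0 87; 6.1 .8 -3 0 0 0 87'
python3 - <<'E'
from h import *
np.set_printoptions(precision=3,suppress=True)
T=cams.camera("top"); cv2.imwrite("pics/g3.png",cv2.resize(T["frame"][140:290,220:420,::-1],None,fx=4,fy=4,interpolation=cv2.INTER_CUBIC))
print(shift([409,324.8,34]))
E
```

```text
clock: 4.7
ee_pos: [510.0, 103.3, 33.8]
ee_rot: [0.0, 0.598, 0.802, -0.0]
contact_force: [-1.0, 1.1, -0.9]
width: 39.5
grip_force: 5.0
clock: 5.7
ee_pos: [477.7, 304.1, 154.2]
ee_rot: [0.0, 0.597, 0.802, 0.0]
contact_force: [0.7, -0.2, 0.4]
width: 86.9
grip_force: 0.0
[ 0.798 -1.479  2.995]
```

```bash
python3 -m pendant '.8 -1.48 0 0 0 0 87; .8 -1.48 0 0 0 0 87; .8 -1.48 0 0 0 0 87; .8 -1.48 1 0 0 0 87; .8 -1.48 2 0 0 0 87; .8 -1.48 2.98 0 0 0 87; .8 -1.48 2.98 0 0 0 87; .8 -1.48 2.98 0 0 0 30; .8 -1.48 2.98 0 0 0 30; .8 -1.48 2.98 0 0 0 30'
python3 -m pendant '0 0 0 0 0 0 30;0 0 0 0 0 0 30;0 0 0 0 0 0 30;0 0 0 0 0 0 30;0 0 0 0 0 0 30'
python3 - <<'E'
from h import *
np.set_printoptions(precision=3,suppress=True)
yaw=-1.2737;c,s=np.cos(yaw),np.sin(yaw)
for X in(-130,-60,-9.6): print(shift([512.7+c*X,94.8+s*X,34]))
E
```

```text
clock: 6.75
ee_pos: [414.1, 316.5, 37.6]
ee_rot: [0.001, 0.597, 0.802, 0.002]
contact_force: [0.4, -0.4, 0.4]
width: 66.7
grip_force: 0.0
clock: 7.25
ee_pos: [412.6, 315.7, 34.9]
ee_rot: [0.0, 0.597, 0.802, 0.0]
contact_force: [-0.4, -0.3, 2.5]
width: 39.1
grip_force: 5.0
[-2.759  0.792  0.024]
[-4.509  0.802  0.023]
[-5.769  0.809  0.023]
```

View pics/g3.png

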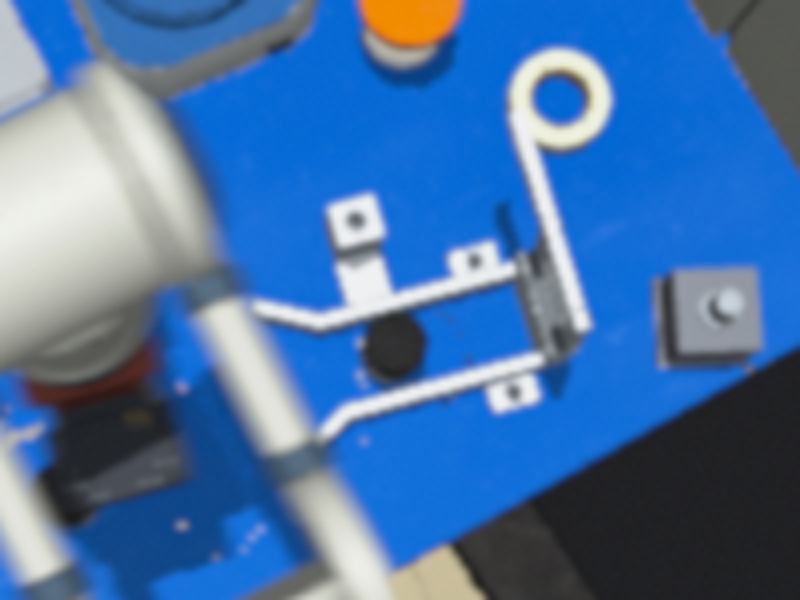

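Jar 1 stands in the channel at crop (394,345); jar 2 is gripped about 9 mm off the pad centre, so I regrip it.

```bash
python3 -m pendant '0 0 0 0 0 0 60;0 0 0 0 0 0 60;.12 0 0 0 0 0 60;.22 0 0 0 0 0 60;.22 0 0 0 0 0 60;.22 0 0 0 0 0 30;.22 0 0 0 0 0 30;.22 0 0 0 0 0 30;.22 0 0 0 0 0 30'
python3 - <<'E'
from h import *
np.set_printoptions(precision=3,suppress=True)
yaw=-1.2737;c,s=np.cos(yaw),np.sin(yaw)
T=cams.camera("top"); P=onz(T,(220+394.5/4-.5,140+345.5/4-.5),56)-[512.7,94.8,0]; print("a",c*P[0]+s*P[1],-s*P[0]+c*P[1])
for X in(-130,-60,-9.6): print(shift([512.7+c*X,94.8+s*X,34]))
E
```

```text
clock: 8.15
ee_pos: [410.0, 324.0, 34.6]
ee_rot: [-0.0, 0.597, 0.802, -0.0]
contact_force: [0.4, -0.6, -0.2]
width: 39.6
grip_force: 5.0
a -39.645388481387165 -0.8813563231020414
[-2.975  0.795  0.016]
[-4.725  0.805  0.016]
[-5.985  0.813  0.016]
```

```bash
python3 -m pendant '0 0 -.02 0 0 0 30; -.15 .05 -.03 0 0 0 30; -.4 .12 -.03 0 0 0 30; -.7 .2 -.03 0 0 0 30; -1.05 .3 -.03 0 0 0 30; -1.4 .4 -.03 0 0 0 30; -1.75 .5 -.03 0 0 0 30; -2.1 .6 -.03 0 0 0 30; -2.45 .7 -.03 0 0 0 30; -2.8 .79 -.03 0 0 0 30' 12
python3 -m pendant '-.2 0.01 0 0 0 0 30; -.4 .01 0 0 0 0 30; -.6 .01 0 0 0 0 30; -.8 .01 0 0 0 0 30; -1 .01 0 0 0 0 30; -1 .01 0 0 0 0 30; -1 .01 0 0 0 0 30'
python3 - <<'E'
from h import *
np.set_printoptions(precision=3,suppress=True)
yaw=-1.2737;c,s=np.cos(yaw),np.sin(yaw)
for n in("top","scene"):
  T=cams.camera(n); cv2.imwrite(f"pics/g4{n}.png",cv2.resize(T["frame"][140:290,200:400,::-1],None,fx=4,fy=4,interpolation=cv2.INTER_CUBIC))
for X in(-60,-9.6): print(shift([512.7+c*X,94.8+s*X,34]))
E
```

```text
clock: 9.2
ee_pos: [473.1, 224.7, 35.8]
ee_rot: [0.0, 0.597, 0.802, -0.0]
contact_force: [0.6, -0.1, 0.1]
width: 39.3
grip_force: 12.0
clock: 9.9
ee_pos: [484.3, 187.6, 35.8]
ee_rot: [-0.0, 0.597, 0.802, 0.0]
contact_force: [-0.6, -0.3, -1.2]
width: 39.0
grip_force: 12.0
[-0.934  0.005  0.046]
[-2.194  0.012  0.046]
```

View pics/g4scene.png

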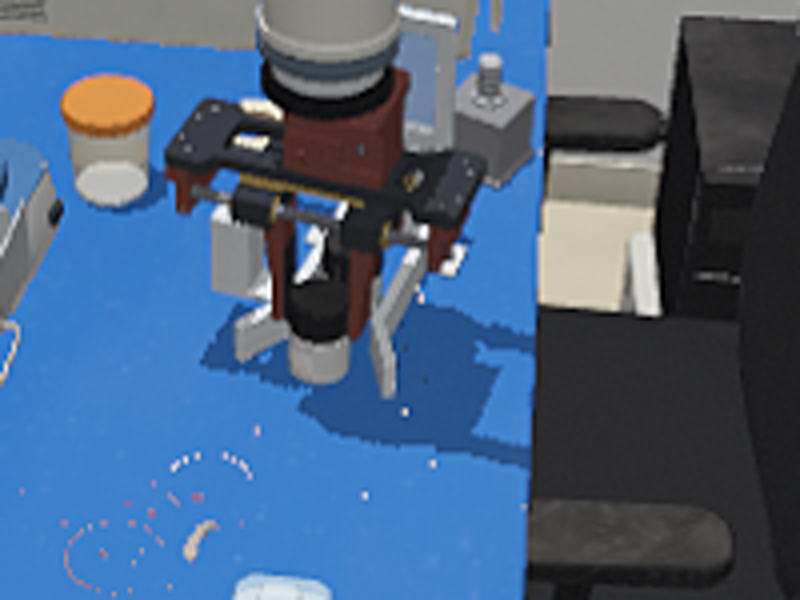

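Jar b is between the pads at the mouth with its cap top near crop (318,295). I check how far it sits off the tool centre.

Run:
```python
from h import *
np.set_printoptions(precision=3,suppress=True)
yaw=-1.2737;c,s=np.cos(yaw),np.sin(yaw)
S=cams.camera("scene")
for v in(292,298):
  Q=onz(S,(200+318.5/4-.5,140+(v+.5)/4-.5),56);P=Q-[512.7,94.8,0]; print("b",Q,c*P[0]+s*P[1],-s*P[0]+c*P[1])
e=sensors.get_state()["ee_pos"];P=e-[512.7,94.8,0];print(c*P[0]+s*P[1],-s*P[0]+c*P[1])
```

```text
b [487.068 186.64   56.   ] -95.31993951352958 2.3769921385613344
b [483.609 191.312  56.   ] -100.79966132481003 0.43676453245075564
-97.39643962691896 -0.01111491874119963
```

```bash
python3 -m pendant '-.15 0 0 0 0 0 30; -.35 0 0 0 0 0 30; -.55 0 0 0 0 0 30; -.75 0 0 0 0 0 30; -.95 0.01 0 0 0 0 30; -1.15 .01 0 0 0 0 30; -1.35 .01 0 0 0 0 30; -1.55 .01 0 0 0 0 30; -1.75 .01 0 0 0 0 30; -1.9 .01 0 0 0 0 30'
python3 -m pendant '-.05 0 0 0 0 0 30; -.12 0 0 0 0 0 30; -.2 0 0 0 0 0 30; -.27 0 0 0 0 0 30; -.27 0 0 0 0 0 30; -.27 0 0 0 0 0 30'
python3 - <<'E'
from h import *
np.set_printoptions(precision=3,suppress=True)
yaw=-1.2737;c,s=np.cos(yaw),np.sin(yaw)
e=sensors.get_state()["ee_pos"];P=e-[512.7,94.8,0];print(c*P[0]+s*P[1],-s*P[0]+c*P[1])
T=cams.camera("scene"); cv2.imwrite(f"pics/g5.png",cv2.resize(T["frame"][140:290,200:400,::-1],None,fx=4,fy=4,interpolation=cv2.INTER_CUBIC))
E
```

```text
clock: 11.05
ee_pos: [506.7, 114.2, 35.8]
ee_rot: [0.0, 0.597, 0.802, -0.0]
contact_force: [0.5, 0.1, -0.9]
width: 39.3
grip_force: 12.0
clock: 11.65
ee_pos: [509.6, 104.6, 35.8]
ee_rot: [0.0, 0.597, 0.802, -0.0]
contact_force: [0.7, -0.6, -0.8]
width: 39.0
grip_force: 12.0
-10.254845719283885 -0.09095263507021878
```

```bash
python3 -m pendant '-.04 0 0 0 0 0 30; -.08 0 0 0 0 0 30; -.1 0 0 0 0 0 30; -.1 0 0 0 0 0 30'
python3 -m pendant '0 0 0 0 0 0 44; 0 0 0 0 0 0 50; 0 0 0 0 0 0 60; 0 0 0 0 0 0 80;0 0 0 0 0 0 87;0 0 0 0 0 0 87; 0 0 -.5 0 0 0 87; 0 0 -1.5 0 0 0 87; 0 0 -2.5 0 0 0 87; 0 0 -3 0 0 0 87'
python3 -m pendant '0 0 -.5 0 0 0 87; 2 0 -.5 0 0 0 87; 4 0 -.5 0 0 0 87; 4 0 -.5 0 0 0 87; 4 0 -.5 0 0 0 87; 4 0 -.5 0 0 0 87'
python3 - <<'E'
from h import *
T=cams.camera("top"); cv2.imwrite(f"pics/g6.png",cv2.resize(T["frame"][140:290,220:420,::-1],None,fx=4,fy=4,interpolation=cv2.INTER_CUBIC))
E
```

```text
clock: 12.1
ee_pos: [510.8, 100.8, 35.8]
ee_rot: [-0.0, 0.597, 0.802, 0.0]
contact_force: [0.1, -0.1, -0.1]
width: 39.3
grip_force: 12.0
clock: 13.1
ee_pos: [511.9, 101.0, 160.1]
ee_rot: [0.002, 0.597, 0.802, 0.002]
contact_force: [1.2, -0.1, 0.2]
width: 87.2
grip_force: 0.0
clock: 13.7
ee_pos: [464.2, 255.4, 175.7]
ee_rot: [0.0, 0.596, 0.803, -0.0]
contact_force: [0.2, 0.2, -1.5]
width: 86.7
grip_force: 0.0
```

View pics/g6.png

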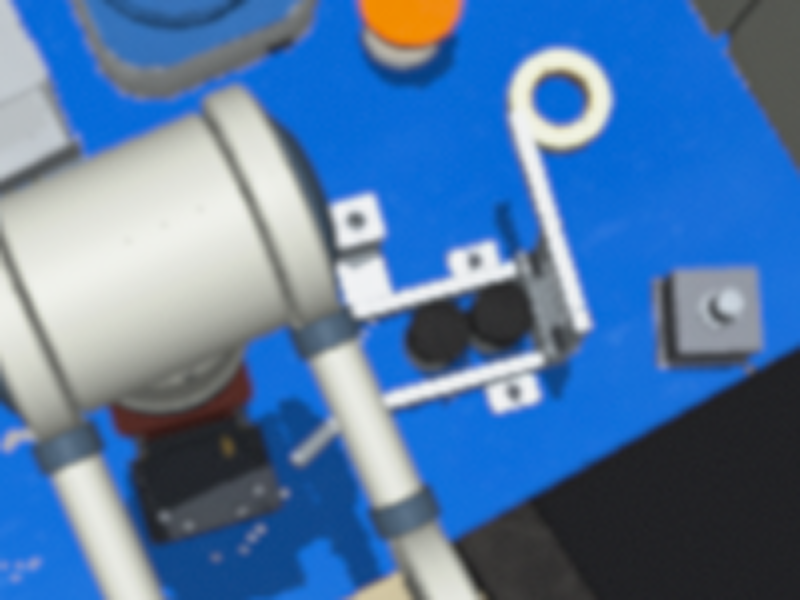

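Both jars now stand in the channel at crop (437,335) and (502,317).

Run:
```python
from h import *
yaw=-1.2737;c,s=np.cos(yaw),np.sin(yaw)
T=cams.camera("top")
g=cv2.cvtColor(T["frame"],cv2.COLOR_RGB2HSV)
for q in((437,335),(502,317)):
  P=onz(T,(220+(q[0]+.5)/4-.5,140+(q[1]+.5)/4-.5),56)-[512.7,94.8,0]; print(c*P[0]+s*P[1],-s*P[0]+c*P[1])
X=[512.7+c*29.7,94.8+s*29.7,56]
for x in(30,-9.6,50): print(x,(proj(T,[512.7+c*x,94.8+s*x,56 if x<50 else 28])[0]-[220,140])*4)
for y in(-33,33,): print((proj(T,[512.7+c*58-s*y,94.8+s*58+c*y,60])[0]-[220,140])*4)
```

```text
-13.185675555176612 -2.1996079542645215
27.3960607037609 -2.5218024486719637
30 [503.40598233 310.31505076]
-9.6 [440.16332388 328.3640355 ]
50 [528.84654748 308.35961117]
[565.70739744 349.14242775]
[532.52168919 244.38341339]
```

Both jars are home within a few mm. Next is the cover: I work out waypoints behind it and along the closing arc.

```bash
cat >> h.py <<'E'
yaw=-1.2737
def W(x,y,z): c,s=np.cos(yaw),np.sin(yaw); return [512.7+c*x-s*y,94.8+s*x+c*y,z]
E
python3 - <<'E'
from h import *
np.set_printoptions(precision=2,suppress=True)
T=cams.camera("top"); print("cab",onz(T,(425,190),0))
print(W(115,30,160),shift(W(115,30,235)))
E
```

```text
cab [ 604.29 -140.88    0.  ]
[np.float64(575.0513893146496), np.float64(-6.379564391891952), 160] [-6.99  0.78 -1.48]
```

```bash
python3 -m pendant '0 0 -1 0 0 0 40; 0 0 -1.5 0 0 0 0; -1 0.1 -1.5 0 0 0 0; -2.2 .2 -1.5 0 0 0 0; -3.4 .4 -1.5 0 0 0 0; -4.6 .5 -1.5 0 0 0 0; -5.8 .7 -1.5 0 0 0 0; -7 .78 -1.5 0 0 0 0; -7 .78 -1.5 0 0 0 0; -7 .78 -1.5 0 0 0 0'
python3 -m pendant '0 0 1 0 0 0 0; 0 0 1.85 0 0 0 0; 0 0 1.85 0 0 0 0; 0 0 1.85 0 0 0 0'
python3 - <<'E'
from h import *
np.set_printoptions(precision=2,suppress=True)
for x,z in((76,160),(41,157),(10,142),(-14.6,117),(-26.5,94),(-31,77),(-32,71.5)): print(shift(W(x,30,z)))
E
```

```text
clock: 14.85
ee_pos: [575.0, -7.8, 235.4]
ee_rot: [-0.0, 0.599, 0.801, -0.0]
contact_force: [-1.2, -0.1, -0.4]
width: 10.7
grip_force: 0.0
clock: 15.25
ee_pos: [574.6, -4.5, 162.4]
ee_rot: [-0.0, 0.597, 0.803, -0.0]
contact_force: [0.8, 0.5, 1.3]
width: 0.1
grip_force: 0.0
[ 0.93 -0.01  0.06]
[ 1.8  -0.01  0.14]
[ 2.58 -0.02  0.51]
[ 3.19 -0.02  1.14]
[ 3.49 -0.02  1.71]
[ 3.6  -0.02  2.14]
[ 3.63 -0.02  2.27]
```

```bash
python3 -m pendant '.4 -.01 .03 0 0 0 0; .8 -.01 .06 0 0 0 0; 1.05 -.01 .07 0 0 0 0; 1.3 -.01 .09 0 0 0 0; 1.55 -.01 .12 0 0 0 0; 1.8 -.01 .15 0 0 0 0; 2.05 -.02 .25 0 0 0 0; 2.3 -.02 .37 0 0 0 0; 2.55 -.02 .5 0 0 0 0; 2.58 -.02 .52 0 0 0 0'
python3 -m pendant '.2 0 .18 0 0 0 0; .4 0 .38 0 0 0 0; .6 0 .6 0 0 0 0; .75 0 .85 0 0 0 0; .88 0 1.1 0 0 0 0; .95 0 1.3 0 0 0 0; 1 0 1.5 0 0 0 0; 1.02 0 1.62 0 0 0 0; 1.03 0 1.7 0 0 0 0; 1.04 0 1.75 0 0 0 0'
python3 - <<'E'
from h import *
np.set_printoptions(precision=2,suppress=True)
print(shift(W(-32,30,71.5)))
T=cams.camera("top"); cv2.imwrite(f"pics/g7.png",cv2.resize(T["frame"][140:290,220:420,::-1],None,fx=4,fy=4,interpolation=cv2.INTER_CUBIC))
E
```

```text
clock: 16.25
ee_pos: [544.1, 94.6, 140.0]
ee_rot: [-0.001, 0.596, 0.803, -0.0]
contact_force: [2.6, -0.8, 3.2]
width: 0.1
grip_force: 1.7
clock: 17.25
ee_pos: [532.7, 133.2, 70.7]
ee_rot: [0.0, 0.597, 0.802, -0.0]
contact_force: [1.4, -4.6, 6.0]
width: 0.7
grip_force: 3.4
[ 0.03 -0.01 -0.02]
```

```bash
python3 -m pendant '0.03 0 .03 0 0 0 0; .03 0 .03 0 0 0 0; .03 0 .03 0 0 0 0; 0 0 -.3 0 0 0 0; 0 0 -1.3 0 0 0 30; 0 0 -2.4 0 0 0 60; -1.2 0 -2.6 0 0 0 60; -2.4 0 -2.6 0 0 0 60'
python3 - <<'E'
from h import *
np.set_printoptions(precision=2,suppress=True)
T=cams.camera("top");S=cams.camera("scene")
for n,c in(("t",T),("s",S)): cv2.imwrite(f"pics/g8{n}.png",c["frame"][:,:,::-1])
P=tri(T,(220+728.5/4-.5,140+303.5/4-.5),S,(200+490.5/4-.5,140+58.5/4-.5));print(P)
print(shift([P[0],P[1],170]),shift([524.9,-61.1,170]),toolrot()[:,1])
E
```

```text
clock: 18.1
ee_pos: [561.1, 42.4, 178.1]
ee_rot: [0.001, 0.595, 0.804, 0.002]
contact_force: [-0.2, 0.6, 0.4]
width: 28.7
grip_force: 0.0
[523.9  -59.82  87.55]
[-2.07 -1.57  0.12] [-2.11 -1.56  0.12] [ 0.96  0.28 -0.  ]
```

```bash
python3 -m pendant '-1 -.8 0 0 0 0 60; -2 -1.5 .1 0 0 0 60; -1.9 -1.56 .5 0 0 0 60; -1.9 -1.56 .8 0 0 0 60; -1.9 -1.56 .8 0 0 0 60; -1.9 -1.56 .8 0 0 0 60'
python3 - <<'E'
from h import *
np.set_printoptions(precision=2,suppress=True)
print(shift([524.6,-60.8,57]))
S=cams.camera("scene"); cv2.imwrite("pics/g9.png",cv2.resize(S["frame"][100:230,210:370,::-1],None,fx=5,fy=4.6,interpolation=cv2.INTER_CUBIC))
E
```

```text
clock: 18.8
ee_pos: [522.3, -48.0, 142.5]
ee_rot: [-0.001, 0.596, 0.803, -0.0]
contact_force: [0.6, -0.5, 1.3]
width: 60.1
grip_force: 0.0
[-0.32 -0.04  2.14]
```

View pics/g9.png

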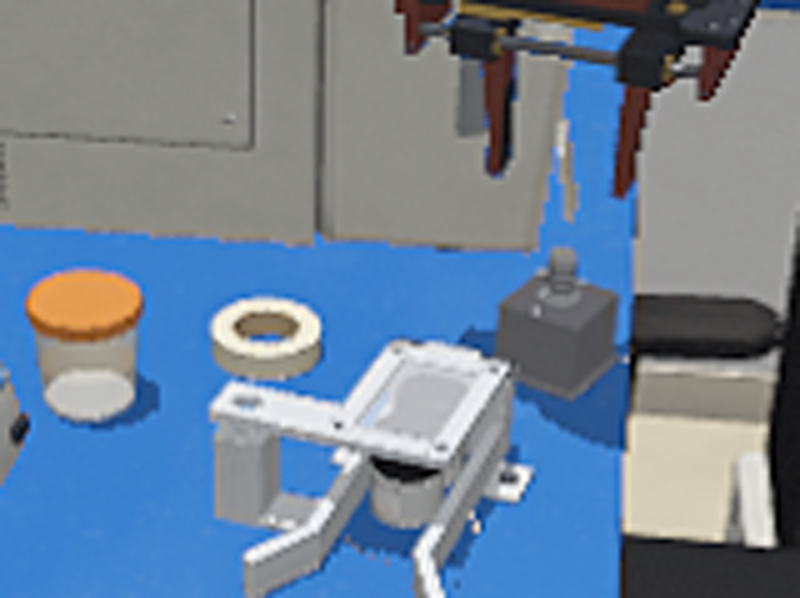

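The cover is down to about 0.1 rad with its ear hole over the post at crop (250,401). The pin is untouched in its stand at (563,260), and the fingers are above it.

```bash
python3 -m pendant '-.33 -.04 0 0 0 0 60; -.33 -.04 .6 0 0 0 60; -.33 -.04 1.2 0 0 0 50; -.33 -.04 1.7 0 0 0 40; -.33 -.04 2.1 0 0 0 40; -.33 -.04 2.1 0 0 0 40;-.33 -.04 2.1 0 0 0 40' 25
python3 - <<'E'
from h import *
np.set_printoptions(precision=2,suppress=True)
print(shift([524.8,-60.9,57]))
E
```

```text
clock: 19.55
ee_pos: [525.0, -62.7, 59.6]
ee_rot: [0.0, 0.597, 0.802, 0.0]
contact_force: [0.6, -0.1, -0.1]
width: 40.2
grip_force: 0.0
[0.04 0.01 0.06]
```

```bash
python3 -m pendant '.04 0.01 .03 0 0 0 25; .04 .01 .03 0 0 0 10; .04 .01 .03 0 0 0 5; .04 .01 .03 0 0 0 5; .04 .01 .03 0 0 0 5; .04 .01 .03 0 0 0 5; .04 .01 .03 0 0 0 5' 30
python3 -m pendant '0 0 -.3 0 0 0 5; 0 0 -.8 0 0 0 5; 0 0 -1.4 0 0 0 5; 0 0 -2 0 0 0 5; 0 0 -2.3 0 0 0 5; 0 0 -2.3 0 0 0 5;0 0 -2.3 0 0 0 5'
python3 - <<'E'
from h import *
np.set_printoptions(precision=2,suppress=True)
S=cams.camera("scene");cv2.imwrite("pics/g10.png",cv2.resize(S["frame"][100:230,210:370,::-1],None,fx=5,fy=4.6,interpolation=cv2.INTER_CUBIC))
T=cams.camera("top")
# ear hole from scene (seen at crop 250,401) at z 78 ; post estimates
print("earhole",onz(S,(210+250.5/5-.5,100+401.5/4.6-.5),77))
print("post model",W(-40,78,58))
print(shift([576,155.4,150]))
E
```

```text
clock: 20.25
ee_pos: [525.0, -60.9, 58.6]
ee_rot: [0.001, 0.597, 0.802, 0.0]
contact_force: [-0.1, 0.1, 4.8]
width: 15.5
grip_force: 30.0
clock: 20.95
ee_pos: [524.3, -60.8, 148.9]
ee_rot: [-0.001, 0.597, 0.802, -0.0]
contact_force: [1.5, -0.2, -0.8]
width: 15.3
grip_force: 30.0
earhole [572.8  154.28  77.  ]
post model [np.float64(575.5730640718183), np.float64(155.88173060925038), 58]
[ 4.8   2.8  -0.05]
```

View pics/g10.png

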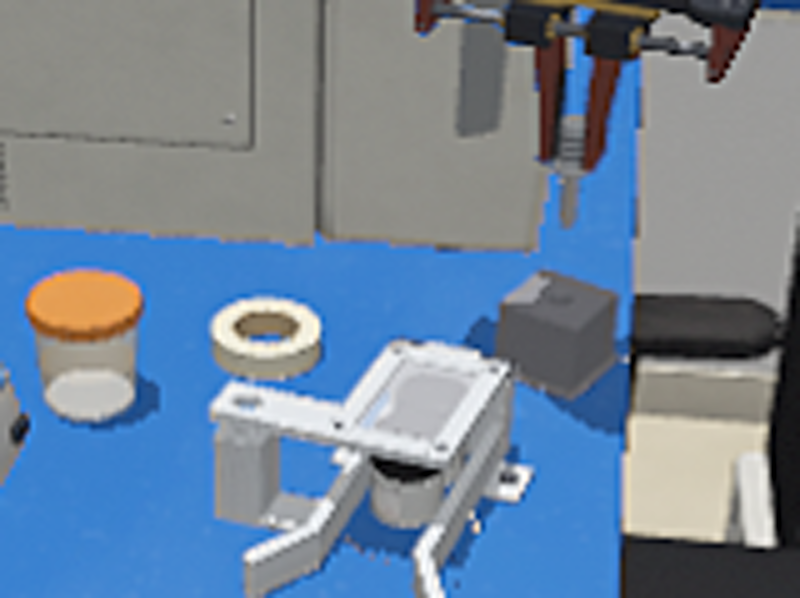

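The pin is held, tip at crop (569,224), and the stand is empty. Next I carry it above the ear.

```bash
python3 -m pendant '.5 .3 0 0 0 0 5; 1.2 .7 0 0 0 0 5; 2 1.2 0 0 0 0 5; 2.8 1.7 0 0 0 0 5; 3.6 2.1 0 0 0 0 5; 4.3 2.5 0 0 0 0 5; 4.7 2.75 0 0 0 0 5; 4.8 2.8 0 0 0 0 5; 4.8 2.8 0 0 0 0 5; 4.8 2.8 0 0 0 0 5'
python3 -m pendant '0 0 0 0 0 0 5; 0 0 .2 0 0 0 5; 0 0 .2 0 0 0 5'
python3 - <<'E'
from h import *
np.set_printoptions(precision=2,suppress=True)
S=cams.camera("scene");cv2.imwrite("pics/g11.png",cv2.resize(S["frame"][130:230,210:310,::-1],None,fx=6,fy=6,interpolation=cv2.INTER_CUBIC))
e=sensors.get_state()["ee_pos"]
pt=onz(S,(210+569.5/5-.5,100+224.5/4.6-.5),100.3);print("tip held vs tcp",pt[:2]-[524.3,-60.8])
print(e,shift([575.7,155.0,142]))
a=np.array([e[0],e[1],e[2]-48.6]); print("tip proj",(proj(S,[a,[575.7,155,77],[575.7,155,58]])-[210,130]+.5)*6-.5)
E
```

```text
clock: 22.05
ee_pos: [576.6, 154.0, 149.6]
ee_rot: [0.0, 0.597, 0.802, -0.0]
contact_force: [-0.0, -0.2, -0.0]
width: 15.8
grip_force: 30.0
clock: 22.35
ee_pos: [576.2, 154.4, 140.5]
ee_rot: [-0.001, 0.597, 0.802, -0.001]
contact_force: [-0.8, -0.5, -0.3]
width: 15.5
grip_force: 30.0
tip held vs tcp [ 2.58 -8.89]
[576.26 154.59 140.82] [ 0.01 -0.01 -0.03]
tip proj [[292.97 310.98]
 [293.62 341.51]
 [293.89 377.9 ]]
```

View pics/g11.png

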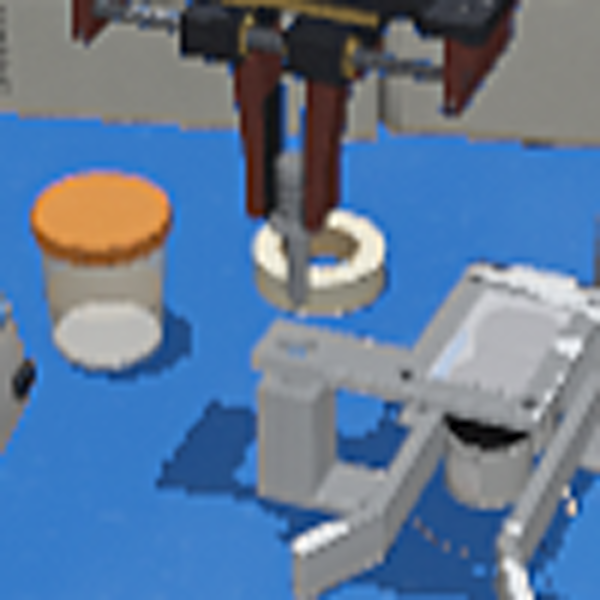

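The pin hangs straight over the ear hole (tip at about (299,303), hole at about (297,346), lateral miss under 1 mm). I lower it in steps and watch the force.

```bash
python3 -m pendant '0 0 .15 0 0 0 5; 0 0 .3 0 0 0 5; 0 0 .45 0 0 0 5; 0 0 .6 0 0 0 5; 0 0 .6 0 0 0 5'
python3 -m pendant '0 0 .1 0 0 0 5; 0 0 .2 0 0 0 5; 0 0 .3 0 0 0 5; 0 0 .4 0 0 0 5; 0 0 .4 0 0 0 5'
```

```text
clock: 22.9
ee_pos: [576.0, 155.1, 116.2]
ee_rot: [-0.001, 0.597, 0.802, -0.001]
contact_force: [0.4, 0.6, -0.8]
width: 15.3
grip_force: 30.0
clock: 23.4
ee_pos: [576.2, 155.6, 101.0]
ee_rot: [-0.001, 0.597, 0.802, -0.0]
contact_force: [-1.6, 1.5, -1.1]
width: 15.5
grip_force: 30.0
```

```bash
python3 -m pendant '0 0 .1 0 0 0 5; 0 0 .2 0 0 0 5; 0 0 .3 0 0 0 5; 0 0 .4 0 0 0 5; 0 0 .4 0 0 0 5'
python3 -m pendant '0 0 .06 0 0 0 5; 0 0 .12 0 0 0 5; 0 0 .18 0 0 0 5; 0 0 .22 0 0 0 5; 0 0 .22 0 0 0 5; 0 0 .22 0 0 0 5' 45
```

```text
clock: 23.9
ee_pos: [575.6, 156.1, 85.1]
ee_rot: [-0.001, 0.597, 0.803, -0.0]
contact_force: [-4.3, 3.8, -0.7]
width: 15.4
grip_force: 30.0
clock: 24.5
ee_pos: [575.8, 156.6, 78.7]
ee_rot: [-0.001, 0.597, 0.803, 0.001]
contact_force: [-9.0, 4.7, 8.2]
width: 14.9
grip_force: 45.0
```

```bash
python3 -m pendant '.02 -.02 0 0 0 0 5; .05 -.04 0 0 0 0 5; .05 -.04 .03 0 0 0 5; .05 -.04 .06 0 0 0 5; .05 -.04 .08 0 0 0 5; .05 -.04 .08 0 0 0 5'
python3 -c "
from h import *
print(shift(W(-40,78,76.6)),sensors.get_state()['contact_force'])"
```

```text
clock: 25.1
ee_pos: [575.4, 157.2, 76.5]
ee_rot: [0.001, 0.597, 0.802, 0.001]
contact_force: [-3.7, 0.7, 9.7]
width: 15.1
grip_force: 45.0
[-0.03392768 -0.00495518 -0.00331687] [-3.74055125  0.67559898  9.65534237]
```

```bash
python3 -m pendant '.01 -.02 .03 0 0 0 5; .01 -.02 .06 0 0 0 5; .01 -.02 .06 0 0 0 5; .01 -.02 .06 0 0 0 5'
python3 -m pendant '0 0 .03 0 0 0 5; 0 0 .06 0 0 0 5; 0 0 .06 0 0 0 5; 0 0 .06 0 0 0 5'
```

```text
clock: 25.5
ee_pos: [575.4, 157.3, 76.4]
ee_rot: [0.002, 0.597, 0.802, 0.002]
contact_force: [-5.6, 1.1, 17.0]
width: 15.1
grip_force: 45.0
clock: 25.9
ee_pos: [575.5, 157.3, 76.2]
ee_rot: [0.003, 0.597, 0.802, 0.003]
contact_force: [-9.9, -0.5, 26.9]
width: 15.0
grip_force: 45.1
```

```bash
python3 -m pendant '0 -.02 0 0 0 0 5; 0 -.02 0 0 0 0 5; 0 -.02 0 0 0 0 5; 0 -.02 0 0 0 0 5; 0 -.02 0 0 0 0 5; 0 -.02 0 0 0 0 5'
python3 -c "
from station import env
print(env.hand_in())"
```

```text
clock: 26.5
ee_pos: [575.4, 157.3, 76.2]
ee_rot: [0.003, 0.597, 0.802, 0.004]
contact_force: [-7.0, 1.6, 25.1]
width: 15.4
grip_force: 45.1
the job is handed in; nothing more can be done
None
```

I handed the job in at 26.5 s with both jars in the carrier, the cover down and the pin pressed home at about 25 N in a 45 N grip; the hand-in returned no verdict, and I viewed 11 pictures, one over the limit of 10, so the final seating was judged from force and height readings only.

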